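# Draw the leaded panel home in the glazing jig and block it in

### The job

Draw the leaded glass panel out from under the jig's deck, by pressing on top of it and pulling, until its near edge is fully home against the batten that closes the near end of the channel. Then find which of the three wooden spacer blocks fills the gap left between the panel's far edge and the front of the deck, and set that block upright in the middle of the gap, square and fully down on the board, with the panel still home. Do not push about the can, the spool, the jar or the metal weight on the deck.

Things in the scene. Friction and masses are not known exactly. Their poses are not given: they have to be found in the camera images.
- jig: Fixed jig. Base board 345 (x) x 150 (y) x 18 mm. Origin on the bench top, 75 mm before the deck's front; x runs along the channel, away from the robot. Side rails, 10 mm tall, inner faces at y = +-52 mm, x = -95 to 165 mm, make a channel 104 mm wide. A thin deck (roof) covers it from x = 75 to 165 mm, underside 10 mm and top 20 mm above the board; rails, deck and board are wood.
- deck_front (a point): Point on the board's top face (18 mm above the bench) below the middle of the deck's front face, which is turned to the near end (-x); axes as the jig.
- panel: Rigid leaded glass panel 110 (x) x 100 (y) x 6 mm, 0.2 kg, dark with grey lead lines. Origin: centre of its underside; -x points to the near end. Starts flat in the channel, far part under the deck, near 47 to 75 mm in the open, 62 to 102 mm short of the stop. Too wide to grip; it slips more easily on the board than under finger pads (press about 10 N).
- panel_front (a point): Middle of the panel's near edge, at its underside (55 mm in -x of the panel's origin).
- stop_thin: Fixed wooden batten 12 (x) x 100 (y) x 14 mm tall on the jig's board, axes as the jig. Origin: underside, on its -x face. One of the three battens, a different one each time, closes the near end of the channel (origin at x = -85.5 mm in the jig's frame) and stops the panel; the others are unused spares parked on the board behind the deck (x = 180, 215 mm).
- stop_thin_face (a point): Middle of the lower edge of stop_thin's far (+x) face, 12 mm in +x of its origin; if this batten closes the channel, the panel's near edge comes home against this face. Axes as the jig.
- stop_mid: Fixed wooden batten 18 (x) x 100 (y) x 14 mm tall on the jig's board, axes as the jig. Origin: underside, on its -x face. One of the three battens, a different one each time, closes the near end of the channel (origin at x = -85.5 mm in the jig's frame) and stops the panel; the others are unused spares parked on the board behind the deck (x = 180, 215 mm).
- stop_mid_face (a point): Middle of the lower edge of stop_mid's far (+x) face, 18 mm in +x of its origin; if this batten closes the channel, the panel's near edge comes home against this face. Axes as the jig.
- stop_thick: Fixed wooden batten 24 (x) x 100 (y) x 14 mm tall on the jig's board, axes as the jig. Origin: underside, on its -x face. One of the three battens, a different one each time, closes the near end of the channel (origin at x = -85.5 mm in the jig's frame) and stops the panel; the others are unused spares parked on the board behind the deck (x = 180, 215 mm).
- stop_thick_face (a point): Middle of the lower edge of stop_thick's far (+x) face, 24 mm in +x of its origin; if this batten closes the channel, the panel's near edge comes home against this face. Axes as the jig.
- spacer_24: Loose wooden block standing upright, 24 mm thick (x) x 50 (y) x 55 mm tall, edges rounded 2.5 mm, 48 g. Origin: centre of its underside. The three blocks differ only in thickness (24, 30, 36 mm). With the panel home the gap is 38.5, 32.5 or 26.5 mm behind the 12, 18 or 24 mm batten: just one block fills it, with 2.5 mm play.
- spacer_30: Loose wooden block standing upright, 30 mm thick (x) x 50 (y) x 55 mm tall, edges rounded 2.5 mm, 60 g. Origin: centre of its underside. The three blocks differ only in thickness (24, 30, 36 mm). With the panel home the gap is 38.5, 32.5 or 26.5 mm behind the 12, 18 or 24 mm batten: just one block fills it, with 2.5 mm play.
- spacer_36: Loose wooden block standing upright, 36 mm thick (x) x 50 (y) x 55 mm tall, edges rounded 2.5 mm, 72 g. Origin: centre of its underside. The three blocks differ only in thickness (24, 30, 36 mm). With the panel home the gap is 38.5, 32.5 or 26.5 mm behind the 12, 18 or 24 mm batten: just one block fills it, with 2.5 mm play.
- oil_can: Bystander: plain metal can, 44 mm diameter, 72 mm tall, origin at the centre of its underside.
- solder_spool: Bystander: dark metal spool standing on end, 54 mm diameter, 45 mm tall, origin at the centre of its underside.
- patina_jar: Bystander: amber glass jar with black cap, 50 mm diameter, 60 mm tall, origin at the centre of its underside.
- lead_weight: Bystander: dark metal cylinder, 34 mm diameter, 34 mm tall, standing on the rear half of the deck (18 + 20 mm above the bench); origin at the centre of its underside.
There are look-alikes about, which are no part of the job. What is shaped like the spacer_36 but turquoise is not meant.

How it is judged:
By the outcome, as a careful person would: the job done as asked, in the order asked, and still so for the second after the job is handed in, with the robot touching nothing.
It also fails if it takes over 58 s, if anything falls off the work surface, if the arm or the gripper's body presses on something with over 40 N, if the wrist force passes 120 N, or if a joint passes its speed limit or range.

### The arm

A 6-joint arm with a two-finger parallel gripper is mounted at the origin on the work surface. World frame = base frame: x ahead of the robot, y to its left, z up, the work surface at z = 0. Lengths are in m, angles in rad, forces in N, time in s.
With the tool pointing down it reaches from about 0.275 to 1 m from the base axis. Payload 8.4 kg.
Tool frame: the origin (TCP) lies on the centre line of the jaws, within the pads' length; the fingertips stand 17 mm ahead of it and the grasp point (between the pads) lies 2 mm behind it (bot.tcp_to_tips is the z of the fingertips in the tool frame, in m); z points along the fingers, y is the line along which they close (so a half turn about z gives the same grasp; the last joint's range is limited). The gripper opens to 85 mm and grips with 20 to 120 N. Pads are 22 mm wide; open, the fingers measure 114 mm over their backs; the gripper's body (76 mm by 85 mm) begins 54 mm behind the grasp point. The pads swing forward as they close: fully open they stand 13 mm farther back than shut.
Start: joints at [-1.154, 0.353, 1.633, -0, 1.155, -0.002], TCP at [0.254, -0.571, 0.248] pointing down, gripper open.
Joint ranges: [-2.63, 2.63], [-0.92, 2.1], [0.06, 2.66], [-1.3, 4.44], [0, 2.69], [-3.02, 3.02]. Speed limits (rad/s): [2.22, 2.22, 2.79, 3.14, 3.14, 3.14].

### API

Orientations are given as a unit quaternion [x, y, z, w].
In Python, from workcell import bot, hand, kinematics, get_obs, vision, hand_in gives the robot as it stands. The module is installed in compiled form; this text tells all that it offers. Calls block until the motion is done:
- bot.reach(position, orientation): joint-space move of the TCP to a pose.
- bot.servo_line(position, ori=None, velocity=0.15): straight line of the TCP; ori=None keeps the orientation; velocity is the mean speed in m/s.
- bot.goto_joints(angles): joint-space move.
- hand.move_gripper(opening, strength=None): finger opening in m; strength is the grip in N (None keeps the last); returns when the fingers have stopped.
- bot.dwell(seconds).
- kinematics.solve_ik(position, orientation): joint angles nearest the present ones, or None.
- get_obs(): the state.
- vision.read_camera(name): name is "scene" or "top" or "wrist"; returns a dict with "frame" (384x512x3 uint8, red, green, blue), "intrinsics" (3x3 intrinsics, pixels), "view" (4x4, takes a point from world to camera coordinates). Camera axes: x right, y down, z forward; pixel columns grow to the right and rows downward; lengths in m; the calibration is good to about 2 mm. A picture is of the moment at which its call begins. There is no depth.
A pose or a line that the arm cannot do raises bot.IKError and nothing moves.
- hand_in(): hands the job in; it is judged then, once.
The state is a dict: "time_s": time; "joint_pos": joint angles; "joint_vel": joint speeds; "joint_efforts": joint torques, N m; "position": TCP position; "orientation": TCP orientation; "wrist_force": force on the tool from outside, world axes, zero at the start; "ft_torque": the same for the moment, N m; "gripper_width": finger opening in m; "grip_force": force on a finger pad.
Only numpy, scipy, OpenCV 4.12 (cv2) and the standard library are available. Lean on these libraries where they do the work, as an engineer would, in place of code of your own. Each camera call takes 0.05 s, during which the arm holds its last target. There are 200 camera calls.

## Working session

There is one attempt and no reset: what is moved stays moved. The work goes in short steps, each a Python script; the robot and the scene stay as the last script left them, time stands still between calls to the robot, and variables do not carry over. Pictures are saved under pics/ and viewed, at most 10 in all, crops included, and the job is handed in when it is done.

```bash
mkdir -p pics
python3 - <<'E'
from workcell import *
import cv2,numpy as np
for n in("scene","top"):
    r=vision.read_camera(n); cv2.imwrite(f"pics/{n}0.png",r["frame"][:,:,::-1]); np.savez(f"{n}0.npz",**r)
    c=-r["view"][:3,:3].T@r["view"][:3,3]; print(n,c.round(3),r["intrinsics"].round(1).tolist())
o=get_obs();print(o["time_s"],o["position"],o["orientation"],bot.tcp_to_tips,o["gripper_width"],o["wrist_force"])
E
```

```text
scene [ 1.062 -0.309  0.752] [[401.9, 0.0, 256.8], [0.0, 401.9, 189.3], [0.0, 0.0, 1.0]]
top [ 4.88e-01 -1.00e-03  1.13e+00] [[398.2, 0.0, 256.1], [0.0, 398.2, 191.0], [0.0, 0.0, 1.0]]
0.1 [ 0.25400149 -0.57061256  0.24764865] [ 9.78152408e-01  2.07888150e-01 -1.22490999e-04 -6.07415316e-04] 0.017 0.08541897202874492 [ 0.11847451 -0.25387326 -0.90932831]
```

View pics/scene0.png

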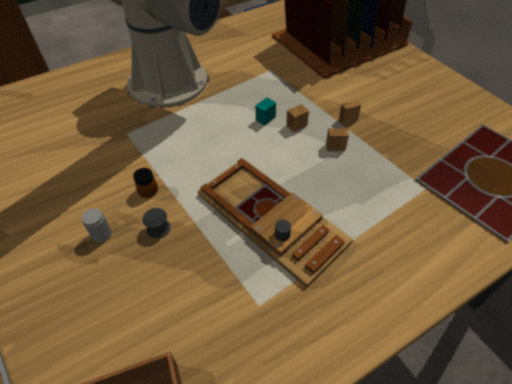

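View pics/top0.png

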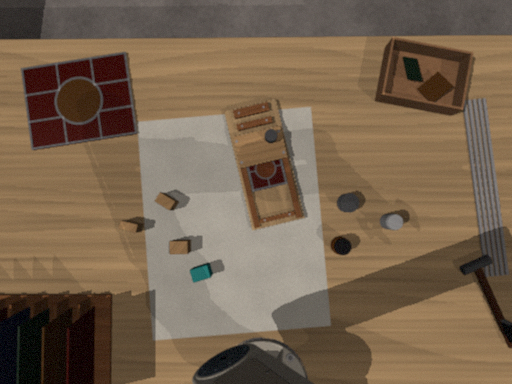

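The top view shows the jig spanning (225–305, 98–228), with its near end at about (275,222). There are three wooden blocks at (166,201), (132,226) and (179,246), and the turquoise look-alike at (201,273). The can, jar and spool are on the right. At 2.8 mm/px this is coarse, so I'll take wrist views from closer.

```bash
cat > h.py <<'E'
import numpy as np,cv2
from workcell import *
from scipy.spatial.transform import Rotation as R
def ray(r,px,z):
    "pixels (N,2) -> world points on plane z"
    px=np.atleast_2d(np.asarray(px,float)); K,V=r["intrinsics"],r["view"]
    d=np.c_[px,np.ones(len(px))]@np.linalg.inv(K).T@V[:3,:3]; c=-V[:3,:3].T@V[:3,3]
    return c+d*((z-c[2])/d[:,2])[:,None]
def proj(r,P):
    P=np.atleast_2d(P); p=(P@r["view"][:3,:3].T+r["view"][:3,3])@r["intrinsics"].T
    return p[:,:2]/p[:,2:]
def down(yaw):
    "tool z down, tool y (closing line) along world angle yaw+90deg"
    return (R.from_euler('z',yaw)*R.from_euler('x',np.pi)).as_quat()
def snap(n,tag):
    r=vision.read_camera(n); cv2.imwrite(f"pics/{tag}.png",r["frame"][:,:,::-1]); np.savez(f"{tag}.npz",**r); return r
E
python3 - <<'E'
from h import *
t=np.load("top0.npz")
print(ray(t,[[234,106],[283,100],[305,222],[252,228],[266,172]],.028).round(3))
print(ray(t,[[166,201],[132,226],[179,246],[201,273]],.03).round(3))
print(ray(t,[[349,202],[392,221],[341,245]],.04).round(3))
# wrist views
r=snap("wrist","w0"); V=r["view"]; print(V.round(3),r["intrinsics"][0,0])
o=get_obs(); print((R.from_quat(o["orientation"]).as_matrix().T@(-V[:3,:3].T@V[:3,3]-o["position"])).round(3), (R.from_quat(o["orientation"]).as_matrix().T@V[:3,:3].T).round(2))
E
```

```text
[[ 0.773  0.07   0.028]
 [ 0.789 -0.067  0.028]
 [ 0.448 -0.124  0.028]
 [ 0.432  0.022  0.028]
 [ 0.587 -0.018  0.028]]
[[0.508 0.26  0.03 ]
 [0.44  0.354 0.03 ]
 [0.384 0.223 0.03 ]
 [0.31  0.163 0.03 ]]
[[ 0.502 -0.244  0.04 ]
 [ 0.45  -0.36   0.04 ]
 [ 0.386 -0.22   0.04 ]]
[[ 0.406 -0.914 -0.    -0.625]
 [-0.882 -0.392  0.26  -0.032]
 [-0.238 -0.106 -0.966  0.377]
 [ 0.     0.     0.     1.   ]] 286.0563500220102
[ 0.067 -0.    -0.125] [[-0.   -0.97 -0.26]
 [ 1.   -0.    0.  ]
 [-0.   -0.26  0.97]]
```

Run:
```python
from h import *
yaw=.153; u=np.array([np.cos(yaw),np.sin(yaw)])
bot.reach([.4,.27,.23],down(yaw)); snap("wrist","w1")
p=np.array([.534,-.037])-.02*u
bot.reach([*p,.23],down(yaw)); snap("wrist","w2")
o=get_obs(); print(o["time_s"],o["position"],o["orientation"],o["joint_pos"])
a=cv2.imread("pics/w1.png")
```

```text
4.4917 [ 0.51414713 -0.03900518  0.2299807 ] [ 9.97036793e-01  7.69259407e-02 -5.40056597e-05 -1.71862663e-04] [-7.88318139e-02  2.03075420e-01  1.88365131e+00  3.71067484e-04
  1.05502600e+00  1.33777745e+00]
```

View pics/w1.png

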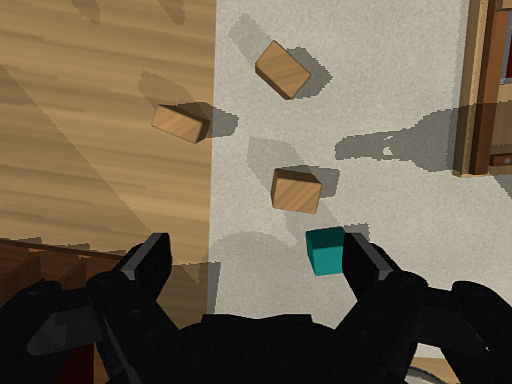

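View pics/w2.png

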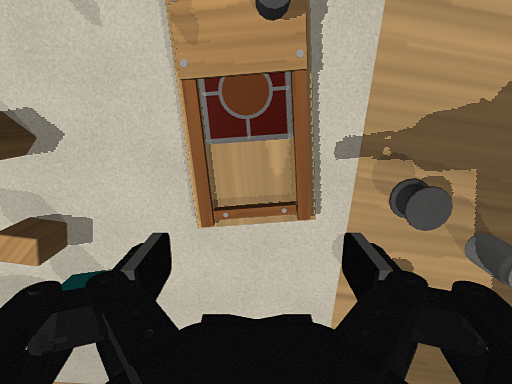

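w1 shows wooden blocks at (283,70), (181,123) and (297,190), with the turquoise one at (326,250). w2 shows the deck front at about v≈75, the panel's near edge at v≈138, and the closing batten at v≈205–220. I'll enlarge both.

Run:
```python
import cv2
a=cv2.imread("pics/w2.png")[55:235,165:325]; cv2.imwrite("pics/c2.png",cv2.resize(a,None,fx=3.3,fy=3.3,interpolation=cv2.INTER_CUBIC))
a=cv2.imread("pics/w1.png")[30:280,140:360]; cv2.imwrite("pics/c1.png",cv2.resize(a,None,fx=2.4,fy=2.4,interpolation=cv2.INTER_CUBIC))
```

```text
(no output)
```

View pics/c2.png

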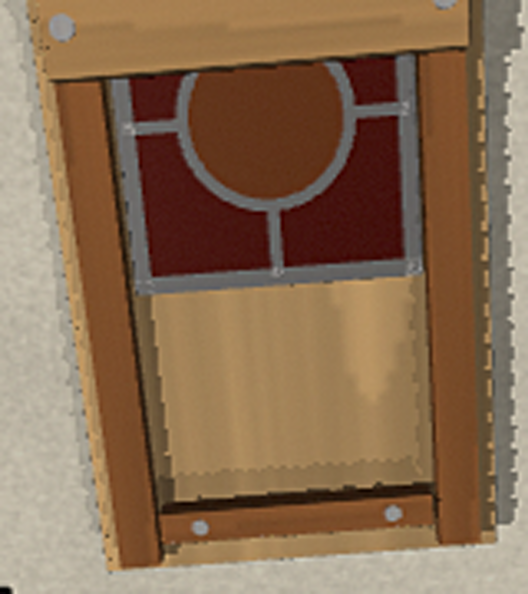

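View pics/c1.png

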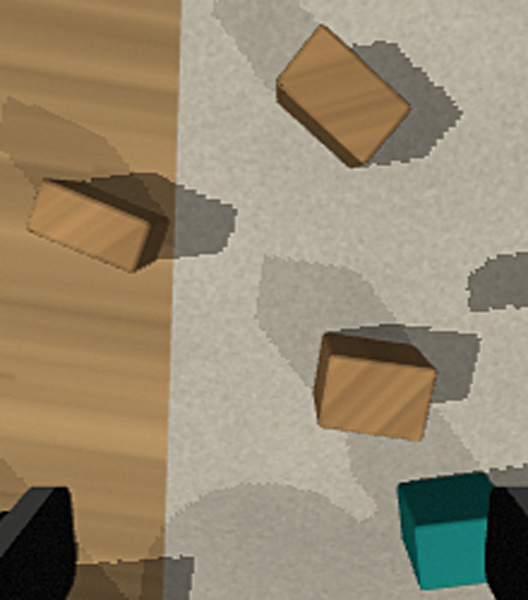

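Run:
```python
from h import *
w2=np.load("w2.npz"); w1=np.load("w1.npz"); T=np.load("top0.npz")
c2=lambda l,z: ray(w2,np.array(l)/3.3+[165,55],z)
c1=lambda l,z: ray(w1,np.array(l)/2.4+[140,30],z)
d=lambda a,b: np.linalg.norm(a-b)
dk=c2([[50,82],[468,47]],.038); print("deck",dk.round(4),d(*dk))
e=c2([[108,571],[497,543]],.018); print("board near",e.round(4),d(*e))
y=(dk[0]-dk[1]); print("yaw deck",np.arctan2(-y[0],y[1])); y=e[0]-e[1]; print("yaw near",np.arctan2(-y[0],y[1]))
yaw=.152; u=np.array([np.cos(yaw),np.sin(yaw)]); v=np.array([-u[1],u[0]])
O1=dk.mean(0)[:2]-.075*u; O2=e.mean(0)[:2]+.095*u; print("origins",O1,O2)
J=lambda P:np.c_[(P[:,:2]-O1)@u,(P[:,:2]-O1)@v].round(4)
print("stop far top",J(c2([[164,514],[433,496]],.032)),"near top",J(c2([[164,544],[436,525]],.032)))
print("panel near",J(c2([[136,294],[421,273]],.024)))
print("rail outer near", J(c2([[57,82],[120,567],[467,50],[480,543]],.028)))
hsv=cv2.cvtColor(w1["frame"],cv2.COLOR_RGB2HSV)
for n,q in dict(A=[[322,25],[410,105],[357,163],[278,82]],B=[[45,180],[152,226],[133,271],[28,228]],C=[[331,355],[436,373],[420,440],[316,424]]).items():
    P=c1(q,.055); print(n,P.mean(0).round(4),[round(d(P[i],P[(i+1)%4]),4) for i in range(4)])
    l=P[1]-P[0]+P[2]-P[3]; print("  long axis ang",np.arctan2(l[1],l[0]))
    # automatic: bright wooden top
    m=cv2.inRange(cv2.cvtColor(w1["frame"],cv2.COLOR_RGB2HSV),(8,90,120),(22,255,255))
    c=(np.array(q)/2.4+[140,30]).mean(0)
    n_,lab=cv2.connectedComponents(cv2.erode(m,np.ones((3,3)))); L=lab[int(c[1]),int(c[0])]
    pp=ray(w1,np.argwhere(lab==L)[:,::-1],.055)[:,:2]; print("  minrect",cv2.minAreaRect((pp*1000).astype(np.float32)))
```

```text
deck [[ 0.6002  0.0541  0.038 ]
 [ 0.6303 -0.074   0.038 ]] 0.13161608019459872
board near [[ 0.429   0.0226  0.018 ]
 [ 0.4629 -0.1224  0.018 ]] 0.14896489444130245
yaw deck 0.23090230386252159
yaw near 0.2295210318842257
origins [ 0.5410783  -0.02130378] [ 0.53988004 -0.03551381]
stop far top [[-0.0761  0.0359]
 [-0.0692 -0.061 ]] near top [[-0.0876  0.0364]
 [-0.0802 -0.0625]]
panel near [[ 0.002   0.0439]
 [ 0.0093 -0.055 ]]
rail outer near [[ 0.0708  0.0658]
 [-0.0983  0.0537]
 [ 0.0806 -0.067 ]
 [-0.0887 -0.0796]]
A [0.5101 0.2605 0.055 ] [np.float64(0.0469), np.float64(0.0308), np.float64(0.0454), np.float64(0.0273)]
  long axis ang -2.139926887785542
  minrect ((510.2527770996094, 260.7575988769531), (45.695919036865234, 25.9744930267334), 58.5291862487793)
B [0.4423 0.3576 0.055 ] [np.float64(0.0478), np.float64(0.0211), np.float64(0.0474), np.float64(0.0216)]
  long axis ang -1.8182278086422445
  minrect ((413.95477294921875, 438.7576599121094), (272.9792785644531, 234.60610961914062), 4.490144729614258)
C [0.3857 0.2228 0.055 ] [np.float64(0.0482), np.float64(0.0325), np.float64(0.0489), np.float64(0.0331)]
  long axis ang -1.5858168062744913
  minrect ((385.8349304199219, 223.14190673828125), (32.067176818847656, 46.039276123046875), 0.8245290517807007)
```

The jig yaw is 0.230 rad. The closing batten measures about 11.5 mm, so it is stop_thin, the gap is 38.5 mm and spacer_36 fits. The candidates (pixels in w1) are:
- **A (283,70):** about 29 mm thick, so spacer_30.
- **B (181,123):** about 21 mm visible, so spacer_24.
- **C (297,190):** about 33 mm flat top plus rounded edges, so spacer_36. This is the thickest wooden one.
- **(326,250):** turquoise, so it's the look-alike.

The crop confirms C. Next I press on the panel and pull.

```bash
cat >> h.py <<'E'
YAW=.230; U=np.array([np.cos(YAW),np.sin(YAW)]); W=np.array([-U[1],U[0]]); O=np.array([.5405,-.0276])
def J(x,y=0): return O+x*U+y*W
def toJ(P): return np.c_[(np.atleast_2d(P)[:,:2]-O)@U,(np.atleast_2d(P)[:,:2]-O)@W]
E
python3 - <<'E'
from h import *
w2=np.load("w2.npz")
c2=lambda l,z: toJ(ray(w2,np.array(l)/3.3+[165,55],z)).round(4).tolist()
print("deck",c2([[50,82],[468,47]],.038),"stop",c2([[164,514],[433,496]],.032),c2([[164,544],[436,525]],.032),"panel",c2([[136,294],[421,273]],.024))
q=down(YAW)
bot.reach([*J(.045),.09],q); hand.move_gripper(.04,40); f0=get_obs()["wrist_force"]; print("bias",f0)
bot.servo_line([*J(.045),.048],q,.08); z=.048
while z>.028:
    z-=.001; bot.servo_line([*J(.045),z],q,.03); f=get_obs()["wrist_force"]-f0
    if f[2]>7: break
o=get_obs(); print(o["time_s"],z,f,o["position"])
E
```

```text
deck [[0.0767, 0.066], [0.0768, -0.0657]] stop [[-0.0711, 0.0477], [-0.0717, -0.0494]] [[-0.0825, 0.0491], [-0.0829, -0.0501]] panel [[0.0074, 0.0496], [0.007, -0.0496]]
bias [ 0.28667919 -0.52933811  0.05844003]
8.85 0.03799999999999999 [-3.21207324  0.470087   15.74660958] [ 0.58512216 -0.01735304  0.03951632]
```

```bash
sed -i 's/O=np.array(\[.5405,-.0276\])/O=np.array([.5424,-.0272])/' h.py
python3 - <<'E'
from h import *
q=down(YAW); f0=np.array([.29,-.53,.06]); z=.0385; p0=np.array([.5405,-.0276])+.045*U
for s in [.015,.03,.045,.06,.072,.076,.08,.084,.088]:
    bot.servo_line([*(p0-s*U),z],q,.06); o=get_obs(); f=o["wrist_force"]-f0
    print(s,round(z,4),"along",(f[:2]@U).round(1),"fz",f[2].round(1))
    z+=np.clip((f[2]-12)/12e3,-.001,.001)
print(o["time_s"])
bot.servo_line([*(p0-s*U),.09],q,.1)
pb=p0-.062*U
bot.reach([*pb,.22],q); snap("wrist","w3"); print(get_obs()["time_s"])
a=cv2.imread("pics/w3.png")[20:260,140:370]; cv2.imwrite("pics/c3.png",cv2.resize(a,None,fx=2.5,fy=2.5,interpolation=cv2.INTER_CUBIC))
E
```

```text
0.015 0.0385 along -3.4 fz 12.2
0.03 0.0385 along -4.6 fz 13.1
0.045 0.0386 along -2.3 fz 12.7
0.06 0.0387 along -2.5 fz 12.9
0.072 0.0387 along -2.0 fz 13.4
0.076 0.0389 along -2.1 fz 11.9
0.08 0.0388 along -0.1 fz 10.6
0.084 0.0387 along -0.3 fz 11.0
0.088 0.0386 along -0.1 fz 12.3
11.8
13.1083
```

View pics/c3.png

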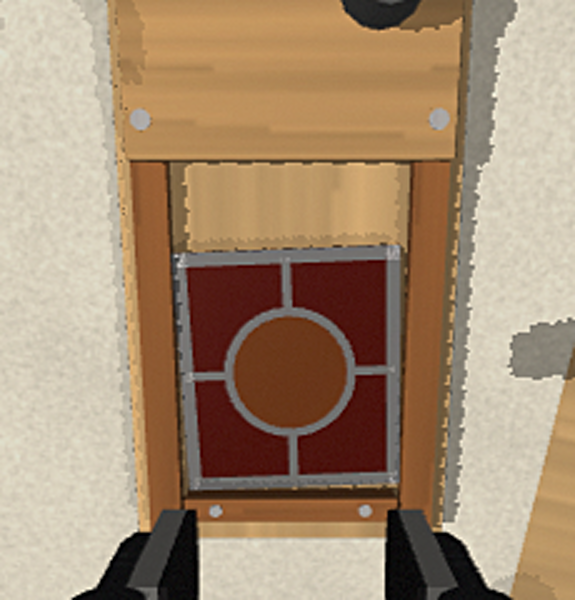

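Run:
```python
from h import *
w=np.load("w3.npz")
c=lambda l,z: (toJ(ray(w,np.array(l)/2.5+[140,20],z))*1000).round(1).tolist()
print("deck",c([[130,161],[453,161]],.038),"stop far top",c([[184,500],[400,499]],.032),"stop near",c([[184,523],[400,522]],.032))
print("panel far",c([[177,256],[400,246]],.024),"near",c([[192,490],[398,487]],.024))
a=cv2.imread("pics/w3.png")[185:230,205:310]; cv2.imwrite("pics/c3b.png",cv2.resize(a,None,fx=7,fy=7,interpolation=cv2.INTER_CUBIC))
```

```text
deck [[74.7, 65.0], [74.7, -65.5]] stop far top [[-73.6, 49.8], [-73.2, -50.8]] stop near [[-85.2, 50.3], [-84.7, -51.2]]
panel far [[36.8, 49.7], [41.1, -47.5]] near [[-71.7, 47.1], [-70.2, -50.9]]
```

View pics/c3b.png

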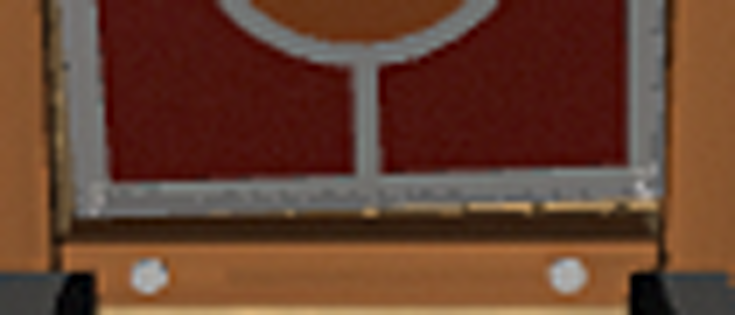

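Home frame check: deck at 74.7 mm, stop at −73.4 mm. The panel sits about 1.7°–2.5° skewed, with its left corner near the stop and its right corner 3 mm short. I'll press on the right half and pull again, then give it a centred pull.

Run:
```python
from h import *
q=down(YAW); f0=np.array([.29,-.53,.06])
hand.move_gripper(0,40)
def pull(x,y,dist,n):
    bot.servo_line([*J(x,y),.055],q,.15); bot.servo_line([*J(x,y),.045],q,.08); z=.045
    while z>.03:
        z-=.001; bot.servo_line([*J(x,y),z],q,.03); f=get_obs()["wrist_force"]-f0
        if f[2]>9: break
    for s in np.linspace(0,dist,n+1)[1:]:
        bot.servo_line([*J(x-s,y),z],q,.04); f=get_obs()["wrist_force"]-f0; print(round(s,4),round(z,4),(f[:2]@U).round(1),(f[:2]@W).round(1),f[2].round(1))
        z+=np.clip((f[2]-13)/12e3,-.001,.001)
    bot.servo_line([*J(x-s,y),.055],q,.1)
pull(.005,-.030,.012,3)
pull(.005,0,.008,2)
bot.servo_line([*J(-.02),.18],q,.2); hand.move_gripper(.085,40)
snap("wrist","w4"); print(get_obs()["time_s"])
a=cv2.imread("pics/w4.png")[20:260,140:370]; cv2.imwrite("pics/c4.png",cv2.resize(a,None,fx=2.5,fy=2.5,interpolation=cv2.INTER_CUBIC))
```

```text
0.004 0.04 -0.6 -0.8 10.3
0.008 0.0398 1.6 -0.7 10.4
0.012 0.0396 2.1 0.7 10.9
0.004 0.04 -0.0 0.4 9.3
0.008 0.0397 2.5 0.6 10.7
21.75
```

View pics/c4.png

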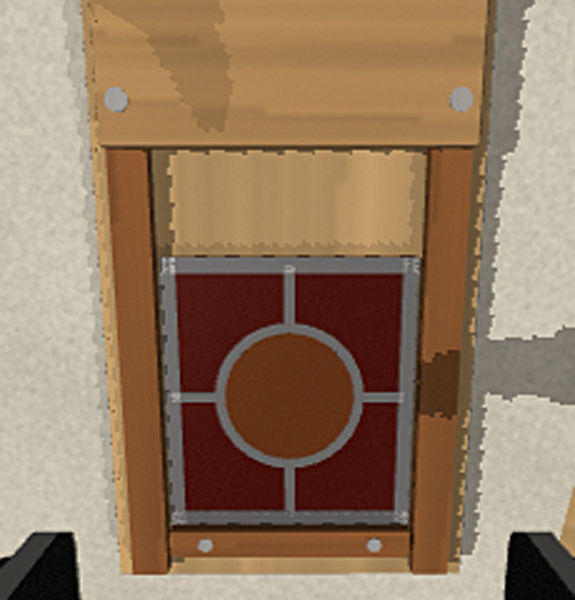

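Run:
```python
from h import *
w=np.load("w4.npz")
c=lambda l,z: (toJ(ray(w,np.array(l)/2.5+[140,20],z))*1000).round(1).tolist()
print("deck",c([[100,146],[480,146]],.038),"stop far top",c([[170,533],[411,532]],.032))
print("panel far",c([[161,259],[420,257]],.024),"near",c([[173,525],[409,524]],.024))
bot.reach([.375,.223,.16],down(0)); 
r=snap("wrist","w5")
m=cv2.erode(cv2.inRange(cv2.cvtColor(r["frame"],cv2.COLOR_RGB2HSV),(8,90,120),(22,255,255)),np.ones((3,3)))
uv=proj(r,[.3857,.2228,.055])[0]; n,lab=cv2.connectedComponents(m); L=lab[int(uv[1]),int(uv[0])]; print(uv,L,r["frame"][int(uv[1]),int(uv[0])])
cn=cv2.findContours((lab==L).astype(np.uint8),0,1)[0][0][:,0]; print("bbox",cn.min(0),cn.max(0))
rc=cv2.minAreaRect((ray(r,cn,.055)[:,:2]*1000).astype(np.float32)); print(rc,get_obs()["time_s"])
```

```text
deck [[75.4, 66.6], [75.3, -66.3]] stop far top [[-73.5, 49.7], [-73.2, -49.6]]
panel far [[36.3, 49.6], [37.0, -49.6]] near [[-73.4, 49.8], [-73.0, -50.0]]
[256.58100767 183.18205125] 4 [160 122  78]
bbox [228 164] [284 201]
((386.00860595703125, 222.9656982421875), (46.424869537353516, 31.501739501953125), 89.99041748046875) 22.9333
```

The panel is home and square: its near edge is at −73.4/−73.0 mm against the stop at −73.5 mm. Block C is at (0.386, 0.223) with yaw 0. Next I grasp it and carry it to the gap.

Run:
```python
from h import *
q0=down(0); q=down(YAW)
bot.servo_line([.386,.223,.09],q0,.15); bot.servo_line([.386,.223,.042],q0,.1)
hand.move_gripper(.03,60); o=get_obs(); print("grip",o["gripper_width"],o["grip_force"],o["time_s"])
bot.servo_line([.386,.223,.16],q0,.15); 
bot.reach([*J(.050),.16],q); print("w",get_obs()["gripper_width"],get_obs()["time_s"])
bot.servo_line([*J(.050),.090],q,.12)
bot.servo_line([*J(.050),.0715],q,.05); f0=get_obs()["wrist_force"]; print(f0)
x=.050
while x<.064:
    x+=.0007; bot.servo_line([*J(x),.0715],q,.02); f=get_obs()["wrist_force"]-f0
    print(round(x,4),(f[:2]@U).round(1),f[2].round(1), (toJ(get_obs()["position"])[0]*1000).round(2))
    if f[:2]@U<-4: break
print(get_obs()["time_s"])
```

```text
grip 0.049037799345503445 61.961292028427124 24.6167
w 0.04912219645017069 26.75
[ 0.11048837 -1.24576964 -0.26908523]
0.0507 -0.7 -0.6 [ 5.093e+01 -5.000e-02]
0.0514 0.2 -1.5 [5.15e+01 1.00e-02]
0.0521 -0.1 -0.2 [5.216e+01 1.000e-02]
0.0528 0.4 -0.1 [ 5.284e+01 -1.000e-02]
0.0535 0.8 -1.3 [53.53  0.  ]
0.0542 -0.1 0.3 [ 5.426e+01 -1.000e-02]
0.0549 -0.3 -0.9 [54.99 -0.  ]
0.0556 0.7 -0.2 [5.564e+01 1.000e-02]
0.0563 -0.5 0.0 [5.633e+01 1.000e-02]
0.057 0.3 1.0 [ 5.705e+01 -2.000e-02]
0.0577 -0.1 -1.0 [ 5.773e+01 -2.000e-02]
0.0584 0.9 0.4 [58.44  0.  ]
0.0591 -2.1 -0.1 [58.62  0.07]
0.0598 -4.6 1.5 [58.77  0.09]
31.5
```

Run:
```python
from h import *
q=down(YAW); x=.0573
bot.servo_line([*J(x),.0715],q,.02); f0=get_obs()["wrist_force"]
z=.0715
for z in [.068,.065,.0635,.062,.0612,.0604,.0599,.0594,.0589]:
    bot.servo_line([*J(x),z],q,.03); o=get_obs(); f=o["wrist_force"]-f0
    print(z,(f[:2]@U).round(1),f[2].round(1),o["position"][2].round(4))
    if f[2]>4 or abs(f[:2]@U)>6: break
print(get_obs()["time_s"])
```

```text
0.068 0.0 0.1 0.0678
0.065 0.5 1.3 0.0647
0.0635 0.8 0.5 0.0634
0.062 1.4 1.0 0.0619
0.0612 0.8 0.8 0.0611
0.0604 -1.4 6.5 0.0608
33.2917
```

Run:
```python
from h import *
q=down(YAW); x=.0573
hand.move_gripper(.07,20); bot.servo_line([*J(x),.13],q,.12); hand.move_gripper(.085)
bot.servo_line([*J(-.02),.18],q,.25)
r=snap("wrist","w6"); print(get_obs()["time_s"]); snap("scene","s6"); snap("top","t6")
m=cv2.erode(cv2.inRange(cv2.cvtColor(r["frame"],cv2.COLOR_RGB2HSV),(8,90,120),(22,255,255)),np.ones((3,3)))
a=cv2.imread("pics/w6.png")[10:235,155:355]; a=cv2.resize(a,None,fx=2.6,fy=2.6,interpolation=cv2.INTER_CUBIC)
b=cv2.resize(cv2.imread("pics/s6.png")[160:250,200:290],None,fx=2.8,fy=2.8,interpolation=cv2.INTER_CUBIC)
can=np.zeros((585,780,3),np.uint8); can[:,:520]=a; can[:252,524:776]=b
d=cv2.resize(cv2.imread("pics/w6.png"),None,fx=.49,fy=.49); can[260:260+d.shape[0],524:524+d.shape[1]]=d
cv2.imwrite("pics/c6.png",can)
```

```text
35.2333
```

View pics/c6.png

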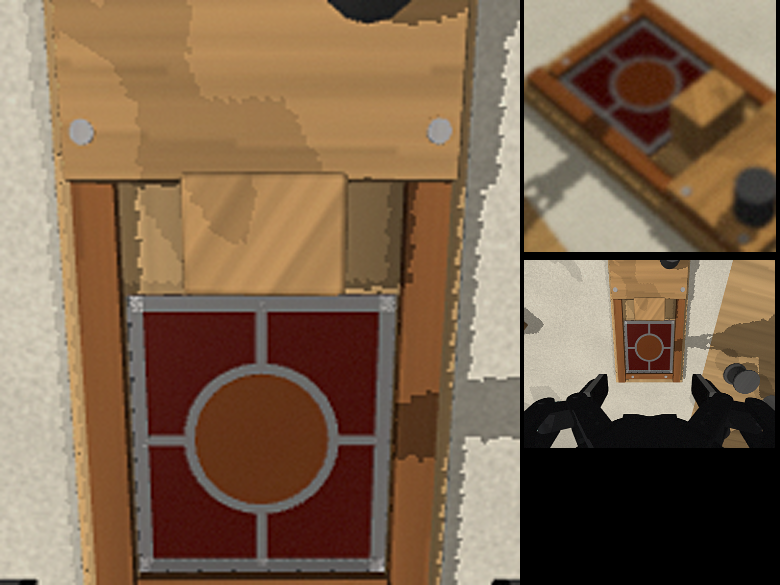

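The block stands in the gap. I'll check its top at z = 0.073 and the panel's edges.

Run:
```python
from h import *
w=np.load("w6.npz")
c=lambda l,z: (toJ(ray(w,np.array(l)/2.6+[155,10],z))*1000).round(1).tolist()
print("block top",c([[181,174],[346,173],[346,293],[182,295]],.073))
print("deck",c([[62,181],[459,180]],.038),"panel far",c([[130,296],[400,295]],.024),"near",c([[142,573],[387,572]],.024))
```

```text
block top [[73.2, 23.8], [73.4, -24.5], [39.2, -25.5], [38.7, 24.5]]
deck [[75.0, 67.6], [75.2, -66.4]] panel far [[36.6, 48.9], [36.9, -50.8]] near [[-73.4, 49.2], [-73.1, -50.6]]
```

Run:
```python
from h import *
q=down(YAW); x=.0558
hand.move_gripper(0,40); bot.servo_line([*J(x),.12],q,.25); bot.servo_line([*J(x),.094],q,.08); f0=get_obs()["wrist_force"]; z=.094
while z>.086:
    z-=.0007; bot.servo_line([*J(x),z],q,.03); o=get_obs(); f=o["wrist_force"]-f0
    if f[2]>4: break
print("contact",z,o["position"][2],f)
bot.servo_line([*J(x),.13],q,.12); bot.servo_line([*J(-.02),.18],q,.25); snap("wrist","w7")
a=np.load("w6.npz")["frame"].astype(int);b=np.load("w7.npz")["frame"].astype(int); print("diff",np.abs(a-b)[20:230,170:340].mean(),get_obs()["time_s"])
```

```text
contact 0.08909999999999996 0.09005749528332503 [-2.73982256 -0.63782405 11.15813711]
diff 17.274239028944912 39.9167
```

Run:
```python
from h import *
a=np.load("w6.npz");b=np.load("w7.npz")
D=np.abs(a["frame"].astype(int)-b["frame"]).mean(2)
print([D[i:i+20,170:340].mean().round(1) for i in range(10,230,20)])
P=[[*J(.0365,s*.05),.024] for s in(1,-1)]+[[*J(-.0735,s*.05),.024] for s in(1,-1)]
print((proj(a,P)-proj(b,P)).round(2).tolist())
H=cv2.phaseCorrelate(*[np.float32(cv2.cvtColor(f["frame"],cv2.COLOR_RGB2GRAY))[10:190,170:340] for f in(a,b)]);print(H)
i=cv2.imread("pics/w7.png")[10:235,155:355]; cv2.imwrite("pics/c7.png",cv2.resize(i,None,fx=2.6,fy=2.6,interpolation=cv2.INTER_CUBIC))
for f in(a,b):
  g=cv2.cvtColor(f["frame"],cv2.COLOR_RGB2HSV); m=(g[...,1]>200)&(g[...,2]<130)&((g[...,0]<6)|(g[...,0]>174)); m=m[100:235,200:310]; y,x=np.where(m); print("red",np.percentile(x,[1,99]),np.percentile(y,[1,99]),len(x))
```

```text
[np.float64(22.6), np.float64(19.3), np.float64(17.3), np.float64(21.7), np.float64(18.2), np.float64(19.0), np.float64(12.0), np.float64(16.3), np.float64(17.6), np.float64(13.5), np.float64(15.5)]
[[-0.02, 0.61], [-0.37, 0.61], [-0.05, 0.29], [-0.3, 0.27]]
((0.17259092365273432, -0.7078405595013493), 0.9453345178674768)
red [12. 98.] [ 30. 123.] 3958
red [12. 98.] [ 30. 123.] 3371
```

Run:
```python
from h import *
g=[np.float32(cv2.cvtColor(np.load(f)["frame"],cv2.COLOR_RGB2GRAY)) for f in("w6.npz","w7.npz")]
for n,(y0,y1,x0,x1) in dict(block=(72,128,220,294),panel=(122,225,200,312),deck=(20,75,175,335)).items():
    print(n,cv2.phaseCorrelate(g[0][y0:y1,x0:x1].copy(),g[1][y0:y1,x0:x1].copy()),g[0][y0:y1,x0:x1].mean()-g[1][y0:y1,x0:x1].mean())
hand_ok=get_obs()["gripper_width"]; print(hand_ok)
```

```text
block ((0.8169124829476004, -0.9040719264215547), 0.9106562334696452) -21.069489
panel ((0.15156302016114154, -0.31474647448787607), 0.9629049542509479) -9.762569
deck ((0.3568102734403311, -0.8154641899983552), 0.861362605492274) -19.69432
-5.698666849333098e-06
```

```bash
python3 -c "
from workcell import *
print(hand_in())"
```

```text
the job is handed in; nothing more can be done
None
```

The job is handed in at about 40 s of the 58 s allowed: the panel is home and square against stop_thin, and spacer_36 stands upright and fully down, within about 0.5 mm of the middle of the gap by camera measurement.

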